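# Ready the weighted base of a revolving comic rack

## Robot

A 7-joint arm with a two-finger parallel gripper is mounted at the origin on the work surface. World frame = base frame: x ahead of the robot, y to its left, z up, the work surface at z = 0. Lengths are in m, angles in rad, forces in N, time in s.
With the tool pointing down it reaches from about 0.425 to 0.95 m from the base axis. Payload 4.7 kg.
Tool frame: the origin (TCP) lies between the finger pads; the fingertips stand 25 mm ahead of it and the grasp point (between the pads) lies 6 mm ahead of it; x points along the fingers, z is the direction in which the jaws open and shut, and the axes are right-handed (so a half turn about x gives the same grasp; the last joint's range is limited). The gripper opens to 85 mm and grips with 20 to 120 N. Pads are 22 mm wide; open, the fingers measure 114 mm over their backs; the gripper's body (76 mm by 85 mm) begins 54 mm behind the grasp point. The pads swing forward as they close: fully open they stand 13 mm farther back than shut.
Start: joints at [1.126, 0.469, -0.049, 1.532, 0.024, 1.141, -0.082], TCP at [0.273, -0.617, 0.256] pointing down, gripper open.
Joint ranges: [-2.59, 2.59], [-0.33, 1.99], [-1.39, 1.29], [0.1, 2.45], [-1.04, 4.18], [0.21, 1.99], [-2.66, 2.66]. Speed limits (rad/s): [2.57, 2.57, 3.14, 3.14, 3.14, 3.14, 3.14].

## Interface

Orientations are given as a 3x3 rotation matrix whose columns are the frame's x, y, z axes.
In Python, from rig import * gives the robot as it stands. Calls block until the motion is done:
- movep(position, orientation): joint-space move of the TCP to a pose.
- move_l(position, attitude=None, feed=0.15, until_force=None): straight line of the TCP; attitude=None keeps the orientation; feed is the mean speed in m/s. With until_force (N) it stops when the force on the tool has changed by that much, and returns True; else False.
- move_joints(angles): joint-space move.
- command_gripper(opening, newtons=None): finger opening in m; newtons is the grip in N (None keeps the last); returns when the fingers have stopped.
- sleep(seconds).
- inverse_kinematics(position, orientation): joint angles nearest the present ones, or None.
- sense(): the state.
- camera(name): name is "side" or "top" or "wrist"; returns (picture, depth): 384x512x3 uint8, red, green, blue; 384x512 float32, m along the optical axis (not along the pixel's ray), 0 where there is no reading.
- camera_params(name): a dict with "K" (3x3 intrinsics, pixels), "dist" ([k1, k2, p1, p2, k3] as OpenCV has them; the pictures are not rectified), "position" and "rotation" of the camera in the world; the wrist camera has in their place "tool_from_camera" (4x4, takes a point from camera to tool coordinates, whose origin is the TCP and whose axes are the tool frame's). Camera axes: x right, y down, z forward; pixel columns grow to the right and rows downward; lengths in m; the calibration is good to about 2 mm. A picture is of the moment at which its call begins: read the wrist's pose just before it. camera_params takes no time and is no camera call.
A pose or a line that the arm cannot do raises Unreachable and nothing moves.
- finish_job(): hands the job in, once; it reports no verdict.
The state is a dict: "time_s": time; "joint_pos": joint angles; "qd": joint speeds; "joint_efforts": joint torques, N m; "position": TCP position; "tcp_rot": TCP orientation; "wrist_force": force on the tool from outside, world axes, zero at the start; "ft_torque": the same for the moment, N m; "finger_gap": finger opening in m.
Only numpy, scipy, OpenCV 4.12 (cv2) and the standard library are available. Lean on these libraries where they do the work, as an engineer would, in place of code of your own. Each camera call takes 0.05 s, during which the arm holds its last target.

## Task

Get the base of the stall's revolving rack ready: set every bearing cup that is on the table into a bore of the block and tap it fully home a little at a time around its rim, so that it goes in square without ever cocking and without pushing on its rubber seal. Pick up the tray by its handle, tip it over the well so that all the stone ballast slides in, and stand the tray back on the table. When the ballast is in, lower the lid of the well shut without slamming it, and leave the ornaments beside the work undisturbed.

Things in the scene. Friction and masses are not known exactly. Their poses are not given: they have to be found in the camera images.
- well: Fixed plywood ballast well of a rack base: open box 170 (x) x 180 (y) x 85 mm high, walls and floor 8 mm; origin at the centre of its underside on the table, z up, turned about z only. Its lid hinges on the +x rim. On its +y side is the bearing block, 230 (x) x 150 (y) x 60 mm high, centred 165 mm to +y.
- well_top (a point): Centre of the well's mouth, level with its rim, 85 mm above the table; axes as the well.
- lid (a joint): Hinge of the plywood lid (170 x 180 x 10 mm) of the well: 0 = closed flat on the rim, grows as it opens, about 1.57 = upright, stop at 1.9 rad. Stiff hinge: it stays where it is left and needs about 2 N at its free edge. It closes by swinging towards the well's -x side and down.
- lid_hinge (a point): On the hinge line at the middle of the well's +x rim, at the lid's lower face; the axis runs along the well's y. The point turns with the lid: its -x axis points along the lid from the hinge to the free edge, +z out of the lid's outer face (up when closed).
- lid_edge (a point): Middle of the lid's free edge, half-way through its thickness, 170 mm from the hinge; a steel tab 60 mm wide and 10 mm thick sticks out 18 mm beyond it. Turns with the lid.
- block: Wooden bearing block joined to the well; origin at the centre of its underside. In each bore three rubber grip pads, evenly spaced 21 mm from the axis (one towards +x), carry a cup so that it first stops 12 mm short of home. Each pad yields downwards under about 10 N and stays where pushed: the cup sinks only on the side where its rim is pressed, pivoting on the other pads.
- bore0 (a point): Centre of the mouth of one of two equal bores in the bearing block (the one on the well's -x side), level with the block's top face, z up. Bore 59 mm wide, 36 mm deep, 110 mm from the other.
- bore1 (a point): Centre of the mouth of one of two equal bores in the bearing block (the one on the well's +x side), level with the block's top face, z up. Bore 59 mm wide, 36 mm deep, 110 mm from the other.
- cup_a_mid (a point): Centre (half-way up) of a steel bearing cup, 0.3 kg, 35 mm high, standing skirt down: skirt 56 mm across, 24 mm high; above it a flange 66 mm across, 11 mm thick, its top a flat rim 10 mm wide round a sunken seal. z up. Home: flange lies on the block's face, this point 6.5 mm below the bore mouth; on fresh pads 5.5 mm above it. May be absent.
- cup_a_seal: The black rubber seal in the top of cup_a: a disc 44 mm across, its face 4 mm below the rim; must not be pushed. Origin at the centre of the cup's underside.
- cup_b_mid (a point): Centre (half-way up) of a steel bearing cup, 0.3 kg, 35 mm high, standing skirt down: skirt 56 mm across, 24 mm high; above it a flange 66 mm across, 11 mm thick, its top a flat rim 10 mm wide round a sunken seal. z up. Home: flange lies on the block's face, this point 6.5 mm below the bore mouth; on fresh pads 5.5 mm above it. May be absent.
- cup_b_seal: The black rubber seal in the top of cup_b: a disc 44 mm across, its face 4 mm below the rim; must not be pushed. Origin at the centre of the cup's underside.
- tray: Aluminium tray, 0.3 kg, 110 (x) x 160 (y) mm with walls 36 mm high on three sides and none on its +y end, floor 4 mm thick; origin at the centre of its underside.
- tray_grip (a point): Middle of the tray's overhead wooden handle bar, 90 mm above the tray's underside; the bar runs along the tray's x, 120 mm long, 14 mm wide, 20 mm high; axes as the tray.
- tray_lip (a point): Middle of the tray's open +y end, on the floor's upper face, 80 mm from the tray's middle; axes as the tray.
- slug0_mid (a point): Centre of a polished stone ballast block, 30 (x) x 60 (y) x 20 (z) mm, 0.11 kg, slippery (slides on the tray at about 20 degrees of tilt). Starts on the tray. Absent in some starts.
- slug1_mid (a point): Centre of a polished stone ballast block, 30 (x) x 60 (y) x 20 (z) mm, 0.11 kg, slippery (slides on the tray at about 20 degrees of tilt). Starts on the tray. Absent in some starts.
- slug2_mid (a point): Centre of a polished stone ballast block, 30 (x) x 60 (y) x 20 (z) mm, 0.11 kg, slippery (slides on the tray at about 20 degrees of tilt). Starts on the tray. Absent in some starts.
- slug3_mid (a point): Centre of a polished stone ballast block, 30 (x) x 60 (y) x 20 (z) mm, 0.11 kg, slippery (slides on the tray at about 20 degrees of tilt). Starts on the tray. Absent in some starts.
- mug: Bystander: white ceramic mug 80 mm wide, 90 mm high; origin at the centre of its underside.
- jar: Bystander: brown jar 70 mm wide, 110 mm high; origin at the centre of its underside.
- figure: Bystander: carved wooden figure 64 mm wide, 142 mm high; origin at the centre of its underside.
Not all that is in view belongs to the job. What is shaped like the part that bears slug2_mid but pink is not meant. Leave any red look-alike of the part that bears cup_a_mid alone.

How it is judged:
On the way, in this order (a step that is already met when the one before it is completed fails the run):
1. the tray is tipped (over 20 degrees) above the well (angle between tray_grip's own z axis and vertical above 0.35 rad and horizontal distance between tray_lip and well_top below 0.12 m and height (world z) of tray_lip above 0.03 m), for 0.1 s.
2. the lid is shut over the ballast (value of joint lid below 0.05 rad and x of slug0_mid in the frame of well between -0.08 and 0.08 m and y of slug0_mid in the frame of well between -0.082 and 0.082 m and z of each of slug0_mid, slug1_mid, slug2_mid, slug3_mid in the frame of well below 0.08 m and x of slug1_mid in the frame of well between -0.08 and 0.08 m and y of slug1_mid in the frame of well between -0.082 and 0.082 m and x of slug2_mid in the frame of well between -0.08 and 0.08 m and y of slug2_mid in the frame of well between -0.082 and 0.082 m and x of slug3_mid in the frame of well between -0.08 and 0.08 m and y of slug3_mid in the frame of well between -0.082 and 0.082 m), for 0.2 s.
At the end, for the whole second after the job is handed in: Every bearing cup present is home in a bore (flange within 2 mm of the block's face, tilted less than 0.05 rad, centred within 4 mm), every ballast block present lies inside the well, the lid is closed to within 0.05 rad, and the tray stands upright and at rest on the table (all of step 2 and ((horizontal distance between cup_a_mid and bore0 below 0.004 m and z of cup_a_mid in the frame of bore0 below -0.0045 m) or (horizontal distance between cup_a_mid and bore1 below 0.004 m and z of cup_a_mid in the frame of bore1 below -0.0045 m)) and angle between each of cup_a_mid, cup_b_mid's own z axis and vertical below 0.05 rad and ((horizontal distance between cup_b_mid and bore0 below 0.004 m and z of cup_b_mid in the frame of bore0 below -0.0045 m) or (horizontal distance between cup_b_mid and bore1 below 0.004 m and z of cup_b_mid in the frame of bore1 below -0.0045 m)) and angle between tray_grip's own z axis and vertical below 0.1 rad and height (world z) of tray_grip below 0.1 m and linear speed of tray below 0.02 m/s); the robot touches nothing.
It fails at once if a bearing cup cocks in its bore by more than 0.15 rad ((horizontal distance between cup_a_mid and bore0 below 0.01 m and z of cup_a_mid in the frame of bore0 below 0.0075 m and angle between cup_a_mid's own z axis and vertical above 0.15 rad) or (horizontal distance between cup_a_mid and bore1 below 0.01 m and z of cup_a_mid in the frame of bore1 below 0.0075 m and angle between cup_a_mid's own z axis and vertical above 0.15 rad) or (horizontal distance between cup_b_mid and bore0 below 0.01 m and z of cup_b_mid in the frame of bore0 below 0.0075 m and angle between cup_b_mid's own z axis and vertical above 0.15 rad) or (horizontal distance between cup_b_mid and bore1 below 0.01 m and z of cup_b_mid in the frame of bore1 below 0.0075 m and angle between cup_b_mid's own z axis and vertical above 0.15 rad)).
It fails at once if the rubber seal of a cup is pushed with more than 6 N (contact force between the fingers and cup_a_seal above 6 N or contact force between the fingers and cup_b_seal above 6 N).
It fails at once if the lid is slammed (closes faster than 2.5 rad/s) (velocity of joint lid below -2.5 rad/s).
It fails at once if an ornament is moved by more than 30 mm or knocked over (distance of any of mug, jar, figure from where it was at the start of the episode above 0.03 m or angle between any of mug, jar, figure's own z axis and vertical above 0.5 rad).
Of cup_a, cup_b only 1 to 2 are there at a start; the rules pass over those that are not, and their reading is None.
Of slug0, slug1, slug2, slug3 only 2 to 4 are there at a start; the rules pass over those that are not, and their reading is None.
At some moment in a run one of tray may be knocked a few centimetres aside while the robot is not near it.
It also fails if it takes over 210 s, if anything falls off the work surface, if the arm or the gripper's body presses on something with over 40 N, if the wrist force passes 120 N, or if a joint passes its speed limit or range.

## Working session

There is one attempt and no reset: what is moved stays moved. The work goes in short steps, each a Python script; the robot and the scene stay as the last script left them, time stands still between calls to the robot, and variables do not carry over. Pictures are saved under pics/ and viewed, and the job is handed in when it is done.

```bash
ls; mkdir -p pics
python3 - <<'E'
from rig import *
import cv2
s=sense();print(s['time_s'],s['position'],s['tcp_rot'],s['wrist_force'])
for n in ("side","top","wrist"):
    p,d=camera(n);cv2.imwrite(f"pics/a_{n}.png",p[:,:,::-1]);print(n,{k:v for k,v in camera_params(n).items()})
E
```

```text
pics
0.0 [ 0.27243678 -0.61699987  0.25525492] [[-8.43316803e-04  9.14786499e-01  4.03936814e-01]
 [ 1.74543153e-03  4.03937689e-01 -9.14784837e-01]
 [-9.99998121e-01 -6.64093719e-05 -1.93734464e-03]] [ 0.42182692  0.11883136 -1.07022714]
side {'K': array([[405.72502841,   0.        , 251.36390233],
       [  0.        , 405.72502841, 190.98904487],
       [  0.        ,   0.        ,   1.        ]]), 'dist': array([0.01211831, 0.        , 0.        , 0.        , 0.        ]), 'position': array([ 0.47774373, -0.6701212 ,  0.88706091]), 'rotation': array([[ 0.99760855, -0.04893971,  0.04880659],
       [-0.06906365, -0.73360298,  0.67605982],
       [ 0.00271849, -0.67781382, -0.73522856]])}
top {'K': array([[460.38517557,   0.        , 257.70010031],
       [  0.        , 460.38517557, 194.35965607],
       [  0.        ,   0.        ,   1.        ]]), 'dist': array([-0.13127109,  0.        ,  0.        ,  0.        ,  0.        ]), 'position': array([0.33478034, 0.03278427, 1.60169208]), 'rotation': array([[-0.00610504, -0.99193008,  0.12663903],
       [-0.99978553,  0.00856094,  0.01885771],
       [-0.01978968, -0.12649675, -0.9917696 ]])}
wrist {'K': array([[292.47545744,   0.        , 253.90627791],
       [  0.        , 292.47545744, 188.93822888],
       [  0.        ,   0.        ,   1.        ]]), 'dist': array([-0.01623588,  0.        ,  0.        ,  0.        ,  0.        ]), 'tool_from_camera': array([[-1.12195855e-04, -2.63075313e-01,  9.64775294e-01,
        -1.17342739e-01],
       [-2.96554663e-04, -9.64775249e-01, -2.63075335e-01,
         6.63210470e-02],
       [ 9.99999950e-01, -3.15624574e-04,  3.02275733e-05,
         4.04134856e-04],
       [ 0.00000000e+00,  0.00000000e+00,  0.00000000e+00,
         1.00000000e+00]])}
```

View pics/a_side.png

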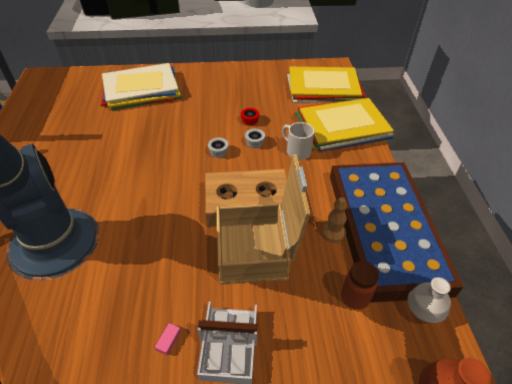

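View pics/a_top.png

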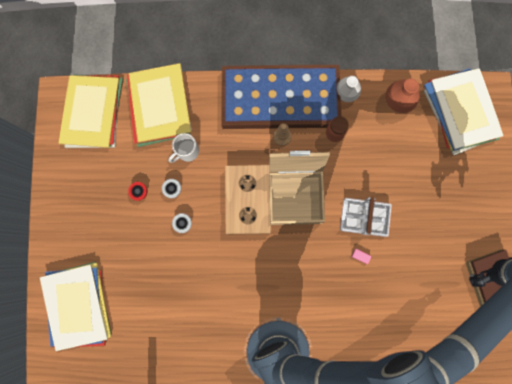

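View pics/a_wrist.png

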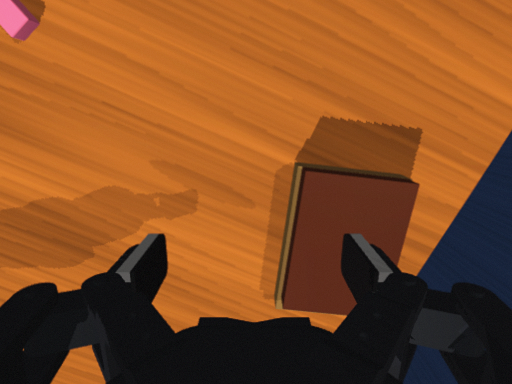

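The side view shows steel cups at (218,147) and (255,138), and the red look-alike at (250,115). The well is at about (255,235) with its lid near upright, and the tray with 4 slugs is at (228,343). The top view agrees. Next I'll zoom in and measure.

```bash
cat > h.py <<'E'
from rig import *
import numpy as np, cv2
def snap(n):
    s=sense(); P=camera_params(n); p,d=camera(n)
    if n=='wrist':
        T=np.eye(4);T[:3,:3]=s['tcp_rot'];T[:3,3]=s['position'];M=T@P['tool_from_camera']
        P['rotation']=M[:3,:3];P['position']=M[:3,3]
    return p,d,P
def rays(uv,P):
    uv=np.asarray(uv,float).reshape(-1,1,2)
    n=cv2.undistortPoints(uv,P['K'],P['dist']).reshape(-1,2)
    return np.c_[n,np.ones(len(n))]@np.asarray(P['rotation']).T
def onplane(uv,P,z):
    r=rays(uv,P);t=(z-P['position'][2])/r[:,2];return P['position']+r*t[:,None]
def cloud(d,P):
    v,u=np.mgrid[:384,:512];uv=np.c_[u.ravel(),v.ravel()]
    return (P['position']+rays(uv,P)*d.ravel()[:,None]).reshape(384,512,3)
def proj(X,P):
    R=np.asarray(P['rotation']);Xc=(np.atleast_2d(X)-P['position'])@R
    return cv2.projectPoints(Xc.reshape(-1,1,3),np.zeros(3),np.zeros(3),P['K'],P['dist'])[0].reshape(-1,2)
def save(p,name,box=None,f=1):
    if box: x0,y0,x1,y1=box;p=p[y0:y1,x0:x1]
    cv2.imwrite(f'pics/{name}.png',cv2.resize(p[:,:,::-1],None,fx=f,fy=f,interpolation=cv2.INTER_CUBIC))
E
python3 - <<'E'
from h import *
import pickle
D={n:snap(n) for n in('side','top')}
pickle.dump(D,open('d0.pkl','wb'))
save(D['top'][0],'b_top',(120,110,400,280),2.8)
save(D['side'][0],'b_side',(150,90,350,384),2)
c=cloud(D['top'][1],D['top'][2])
for uv in [(171,188),(181,223),(137,190),(240,230),(235,170),(262,200),(300,200),(300,153),(370,215),(360,257),(338,128),(282,135),(190,148)]:
    print(uv,c[uv[1],uv[0]].round(4))
E
```

```text
(171, 188) [0.561  0.3651 0.0255]
(181, 223) [0.4385 0.3274 0.0292]
(137, 190) [0.555  0.4857 0.0265]
(240, 230) [0.4118 0.1221 0.0598]
(235, 170) [0.6152 0.1386 0.064 ]
(262, 200) [0.5134 0.0478 0.0511]
(300, 200) [ 0.5176 -0.0844  0.0046]
(300, 153) [ 0.6252 -0.067   0.2774]
(370, 215) [ 0.4559 -0.3092  0.0894]
(360, 257) [ 0.3178 -0.2848  0.0249]
(338, 128) [ 0.7469 -0.2088  0.1078]
(282, 135) [ 0.7301 -0.0218  0.085 ]
(190, 148) [0.7072 0.3035 0.0062]
```

View pics/b_top.png

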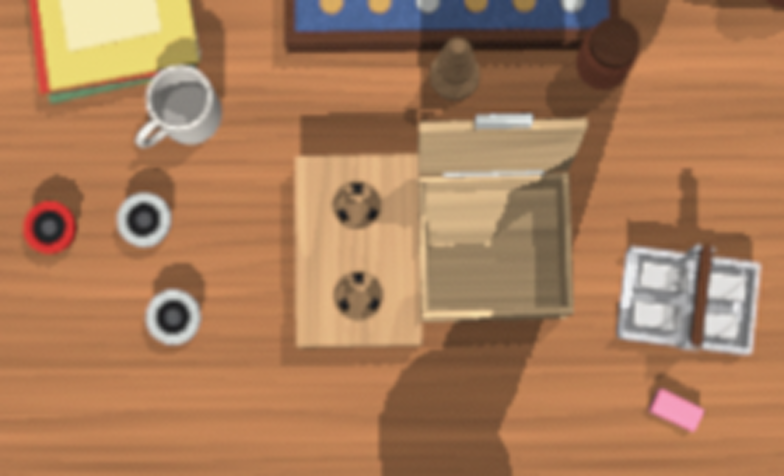

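View pics/b_side.png

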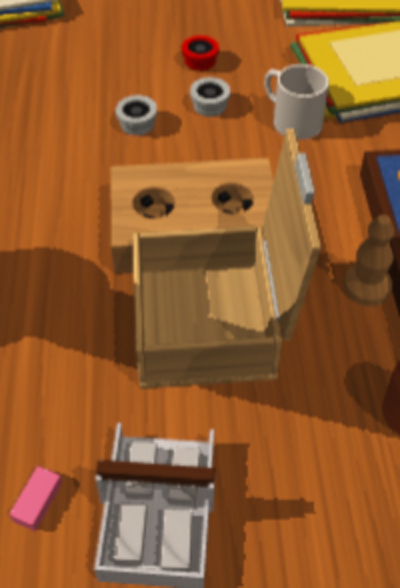

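Run:
```python
from h import *
import pickle
D=pickle.load(open('d0.pkl','rb'));p,d,P=D['top'];ps,ds,S=D['side']
f=lambda a:np.array(a)/2.8+[120,110]
g=lambda a:np.array(a)/2+[150,90]
def show(n,uv,z,PP=P):
    print(n,onplane(uv,PP,z)[:,:2].round(4).tolist())
show('block',f([(295,155),(295,347),(421,345)]),.06)
show('well rim',f([(421,320),(570,315),(567,178)]),.085)
show('tray top corners',f([(628,246),(619,341),(752,353),(761,261)]),.04)
show('bar ends',f([(705,245),(697,347)]),.1)
show('bar ends side',g([(97,464),(214,472)]),.1,S)
show('block side',g([(110,166),(269,160),(112,247)]),.06,S)
show('cups top',f([(143,219),(173,317),(49,227)]),.031)
show('cups side',g([(136,110),(210,92)]),.031,S)
show('bores',f([(357,204),(358,295)]),.06)
show('bores side',g([(153,203),(232,198)]),.06,S)
show('orn mug,fig,jar',f([(183,115),(455,78),(605,65)]),.02)
show('pink',f([(677,410)]),.02)
c=cloud(d,P)
# lid: edge tab
show('tab',f([(504,120)]),.26); 
q=[ (int(u),int(v)) for u,v in f([(440,125),(560,125),(440,165),(540,165),(504,122)])]
print([c[v,u].round(3).tolist() for u,v in q])
```

```text
block [[0.6324, 0.1719], [0.399, 0.1713], [0.4004, 0.0206]]
well rim [[0.4287, 0.0205], [0.433, -0.155], [0.5966, -0.1554]]
tray top corners [[0.5196, -0.2336], [0.4038, -0.2195], [0.3873, -0.382], [0.4996, -0.3975]]
bar ends [[0.5128, -0.3148], [0.3931, -0.3012]]
bar ends side [[0.3979, -0.3001], [0.5158, -0.3167]]
block side [[0.4039, 0.1698], [0.6347, 0.1669], [0.4078, 0.0178]]
cups top [[0.5595, 0.3636], [0.4376, 0.3243], [0.5505, 0.4825]]
cups side [[0.4418, 0.324], [0.5634, 0.3609]]
bores [[0.5712, 0.0964], [0.4608, 0.0956]]
bores side [[0.4638, 0.093], [0.5738, 0.0952]]
orn mug,fig,jar [[0.6931, 0.3176], [0.7367, -0.0258], [0.7522, -0.2155]]
pink [[0.3196, -0.292]]
tab [[0.6294, -0.0683]]
[[0.628, 0.0, 0.253], [0.626, -0.128, 0.259], [0.609, -0.002, 0.128], [0.608, -0.117, 0.125], [0.625, -0.067, 0.277]]
```

```bash
cat >> h.py <<'E'
def down(yaw,tilt=0.,sgn=-1):
    """tray-frame tool: tool x=-tray z, tool z=sgn*tray y; tray yaw, tipped +y end down by tilt"""
    from scipy.spatial.transform import Rotation as Rt
    R=Rt.from_euler('z',yaw).as_matrix()@Rt.from_euler('x',-tilt).as_matrix()
    x=-R[:,2];z=sgn*R[:,1];return np.c_[x,np.cross(z,x),z]
def trayR(yaw,tilt=0.): 
    from scipy.spatial.transform import Rotation as Rt
    return Rt.from_euler('z',yaw).as_matrix()@Rt.from_euler('x',-tilt).as_matrix()
E
python3 - <<'E'
from h import *
for sg in(-1,1):
  for yaw in (-.122,0):
    print(sg,yaw,inverse_kinematics([.4545,-.308,.28],down(yaw,0,sg)))
  for t in (0,.4,.7,.9,1.0):
    lip=np.array([.517,-.085,.10]); grip=lip-trayR(0,t)@[0,.08,-.086]
    tcp=grip+trayR(0,t)@[0,0,.006]
    q=inverse_kinematics(tcp,down(0,t,sg));print(sg,t,grip.round(3),None if q is None else np.round(q,2))
E
```

```text
-1 -0.122 [ 0.59188222  0.24558631 -0.08828419  1.80231693  0.02412043  1.09472658
 -1.19761829]
-1 0 [ 0.6051344   0.24636159 -0.10430054  1.80155744  0.02856499  1.09512547
 -1.07991873]
-1 0 [ 0.517 -0.165  0.186] [ 0.41  0.33 -0.22  1.91  0.09  0.91 -1.43]
-1 0.4 [ 0.517 -0.125  0.21 ] [ 0.32  0.32 -0.46  1.95  0.63  1.05 -2.05]
-1 0.7 [ 0.517 -0.091  0.217] [ 0.25  0.42 -0.64  1.96  0.92  1.33 -2.42]
-1 0.9 [ 0.517 -0.067  0.216] [ 0.19  0.54 -0.74  1.96  1.05  1.57 -2.61]
-1 1.0 [ 0.517 -0.056  0.214] [-0.96  0.57  0.72  2.02  0.67  1.1  -2.27]
1 -0.122 [ 1.07117622  0.31648604 -0.68729834  1.77597047  0.22039316  1.12725399
  1.76167504]
1 0 [ 1.08862846  0.32149502 -0.71070245  1.7750936   0.2299865   1.12963435
  1.87497402]
1 0 [ 0.517 -0.165  0.186] [ 0.81  0.42 -0.74  1.89  0.34  0.96  1.49]
1 0.4 [ 0.517 -0.125  0.21 ] [ 0.48  0.36 -0.66  1.95  0.7   1.1   1.03]
1 0.7 [ 0.517 -0.091  0.217] [ 0.22  0.41 -0.61  1.96  0.91  1.32  0.73]
1 0.9 [ 0.517 -0.067  0.216] [ 0.06  0.49 -0.56  1.96  1.    1.49  0.57]
1 1.0 [ 0.517 -0.056  0.214] [-0.01  0.53 -0.53  1.96  1.04  1.58  0.51]
```

Run:
```python
from h import *
movep([.4545,-.308,.26],down(-.122,0,1))
print(sense()['time_s'],sense()['finger_gap'])
p,d,P=snap('wrist');save(p,'c_wrist');np.save('c.npy',d)
print(proj([[.4545,-.308,.1],[.515,-.3153,.1],[.394,-.3007,.1]],P))
```

```text
1.85 0.08559657678736816
[[255.49558044 180.08779808]
 [255.66743877 237.63112457]
 [255.30095022 115.72682964]]
```

View pics/c_wrist.png

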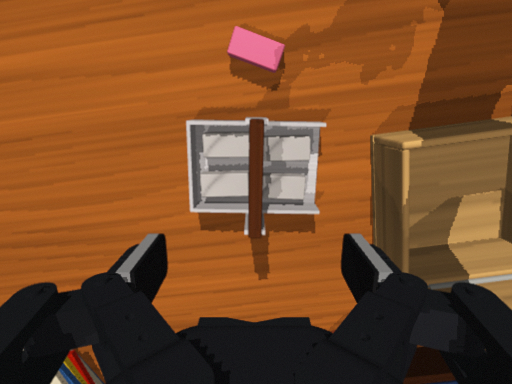

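The wrist view confirms it: the bar runs from (256,118) to (256,237) as predicted, and the tray's open end is on the right, towards the well. It holds four slugs. I'll grasp and lift.

Run:
```python
from h import *
R=down(-.122,0,1)
move_l([.4545,-.308,.096],R,feed=.12)
command_gripper(0,newtons=80)
print(sense()['finger_gap'],sense()['position'])
move_l([.4545,-.308,.24],R,feed=.1)
s=sense();print(s['time_s'],s['finger_gap'],s['wrist_force'],s['ft_torque'])
lip=np.array([.517,-.11,.105]);t=0
tcp=lambda t:lip-trayR(0,t)@[0,.08,-.086]+trayR(0,t)@[0,0,.006]
p0=tcp(0);p0[2]+=.03
move_l(p0,down(0,0,1),feed=.12)
p,d,P=snap('side');save(p,'d_side',(150,90,350,384),2)
print(sense()['time_s'],sense()['position'],sense()['finger_gap'])
```

```text
0.012565329327719412 [ 0.45463042 -0.30781143  0.09624628]
5.6667 0.012754194376565173 [-0.85159168 -0.1706137  -7.38304084] [-0.01336502 -0.01591543 -0.00365775]
6.9833 [ 0.51657029 -0.19125859  0.2269113 ] 0.012609266815883494
```

View pics/d_side.png

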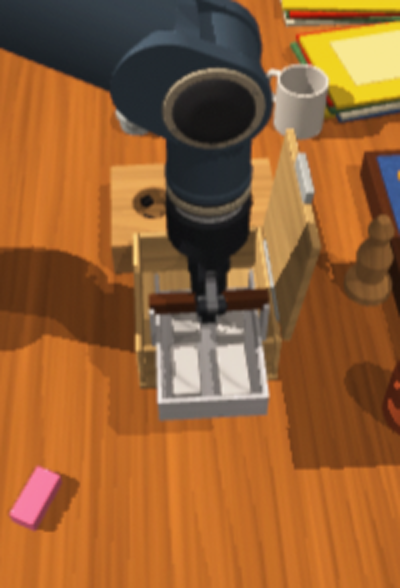

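The tray is held level with its lip over the well and all four slugs still on it. Now I'll tip it in small steps about the lip.

Run:
```python
from h import *
lip=np.array([.517,-.11,.105])
tcp=lambda t:lip-trayR(0,t)@[0,.08,-.086]+trayR(0,t)@[0,0,.006]
for t in (.15,.3,.36,.42,.48,.54,.62,.7,.8):
    move_l(tcp(t),down(0,t,1),feed=.06)
    s=sense();print(t,s['time_s'],s['wrist_force'][2].round(2),s['finger_gap'].round(4))
sleep(.5)
p,d,P=snap('side');save(p,'e_side',(150,90,350,384),2)
p,d,P=snap('top');save(p,'e_top',(200,110,400,280),3)
print(sense()['time_s'],sense()['wrist_force'])
```

```text
Traceback (most recent call last):
AttributeError: 'float' object has no attribute 'round'
```

Run:
```python
from h import *
lip=np.array([.517,-.11,.105])
tcp=lambda t:lip-trayR(0,t)@[0,.08,-.086]+trayR(0,t)@[0,0,.006]
for t in (.3,.36,.42,.48,.54,.62,.7,.8):
    move_l(tcp(t),down(0,t,1),feed=.06)
    s=sense();print(t,s['time_s'],s['wrist_force'][2],s['finger_gap'])
sleep(.5)
p,d,P=snap('side');save(p,'e_side',(150,90,350,384),2)
p,d,P=snap('top');save(p,'e_top',(200,110,400,280),3)
print(sense()['time_s'],sense()['wrist_force'])
```

```text
0.3 7.9917 -7.178019036330003 0.012763465616466251
0.36 8.2667 -7.432416419318679 0.012487897918791603
0.42 8.5417 -7.271360406598429 0.012861693235128223
0.48 8.8167 -5.428682978889517 0.012766220929729078
0.54 9.0917 -4.756798287981938 0.01254376815411059
0.62 9.4083 -3.8758322542624675 0.012453189842954591
0.7 9.725 -3.141976322279156 0.012900893547815696
0.8 10.075 -2.6655721257996072 0.012655242213599337
10.675 [ 0.66067585 -0.24818388 -3.48448042]
```

View pics/e_side.png

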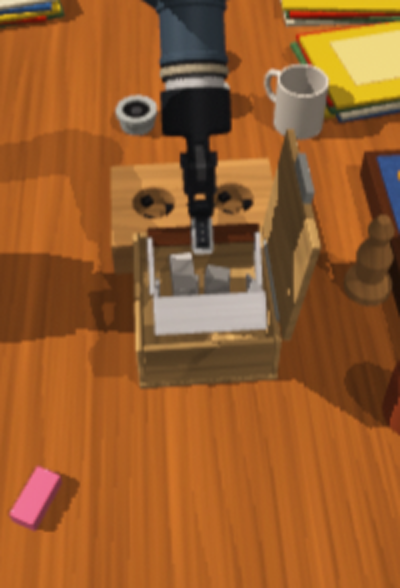

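View pics/e_top.png

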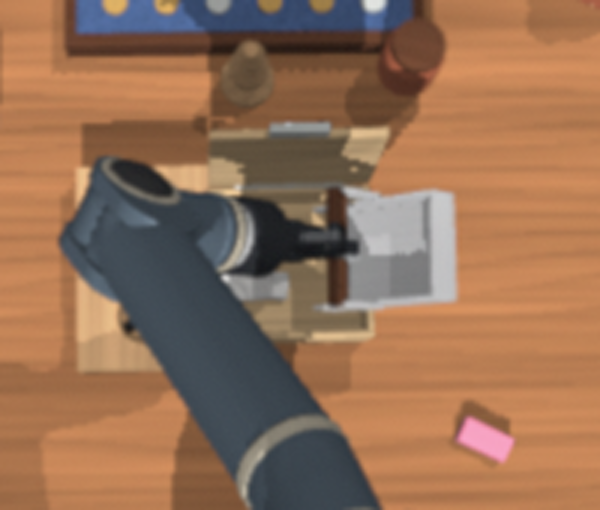

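Run:
```python
from h import *
lip=np.array([.517,-.11,.105])
tcp=lambda t:lip-trayR(0,t)@[0,.08,-.086]+trayR(0,t)@[0,0,.006]
move_l(tcp(.8)+[0,-.02,.08],down(0,.8,1),feed=.1)
sleep(.3)
print(sense()['time_s'],sense()['wrist_force'])
move_l(tcp(.5)+[0,-.06,.1],down(0,.5,1),feed=.12)
move_l([.4545,-.308,.22],down(-.122,0,1),feed=.15)
print(sense()['time_s'],sense()['wrist_force'])
p,d,P=snap('side');save(p,'f_side',(150,90,350,384),2)
p,d,P=snap('top');save(p,'f_top',(200,110,400,280),3)
```

```text
11.95 [ 0.25756644  0.38809419 -2.9496452 ]
14.0 [ 0.76470065 -0.14004733 -2.44817678]
```

View pics/f_side.png

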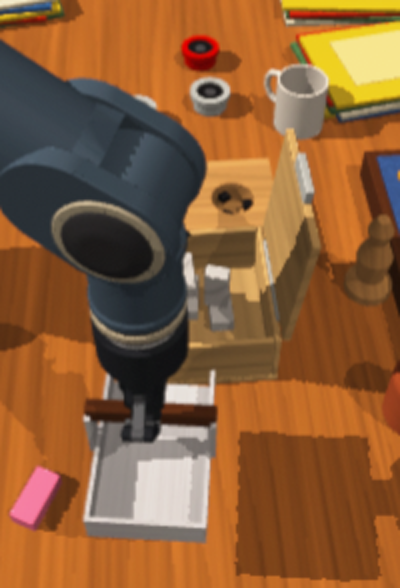

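View pics/f_top.png

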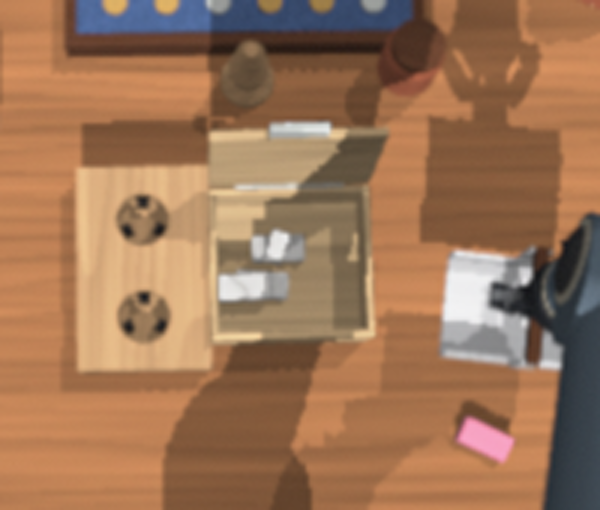

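The tray is empty and the ballast is stacked inside the well at (265,265) in the top crop. I'll set the tray down, then look into the well.

Run:
```python
from h import *
R=down(-.122,0,1)
move_l([.4545,-.308,.115],R,feed=.15)
r=move_l([.4545,-.308,.090],R,feed=.03,until_force=4)
print(r,sense()['position'])
command_gripper(.06)
move_l([.4545,-.308,.24],R,feed=.15)
movep([.47,-.16,.36],down(0,0,1))
print(sense()['time_s'])
p,d,P=snap('side');save(p,'g_side',(150,90,350,384),2)
p,d,P=snap('wrist');save(p,'g_wr')
c=cloud(d,P)
pt,dt,Pt=snap('top');save(pt,'g_top',(200,110,400,280),3);ct=cloud(dt,Pt)
m=(abs(ct[...,0]-.517)<.07)&(abs(ct[...,1]+.07)<.075);print(ct[m][:,2].max(),np.percentile(ct[m][:,2],[90,98]))
m=(abs(c[...,0]-.517)<.07)&(abs(c[...,1]+.07)<.075);print(c[m][:,2].max(),np.percentile(c[m][:,2],[90,98]))
```

```text
True [ 0.45426365 -0.3080598   0.09621716]
17.9917
0.6904991969594687 [0.67403948 0.68538912]
0.43564554539494366 [0.42105348 0.42872536]
```

View pics/g_side.png

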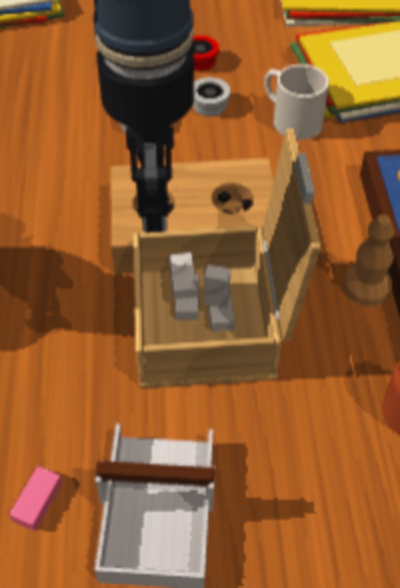

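View pics/g_wr.png

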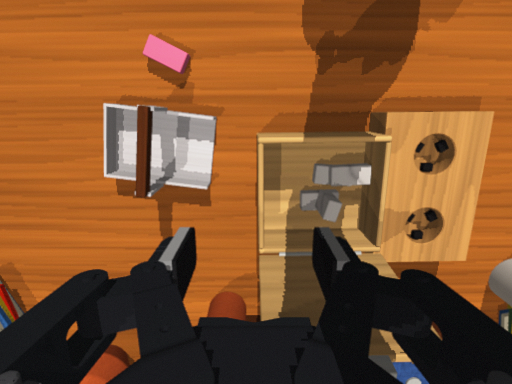

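Run:
```python
from h import *
p,d,P=snap('wrist');c=cloud(d,P);x,y,w,h=300,155,75,70
m=np.zeros((384,512),bool);m[158:222,298:376]=1
z=c[...,2];np.set_printoptions(linewidth=250)
for v in range(150,226,5): print(v,(z[v,290:380:5]*1000).round().astype(int))
```

```text
150 [ 8  8  6  8  9  6 10  6  8  8  8  8  9  9  7 12 35 52]
155 [ 9  8  7  8  8  7  7  7  9  7  7  7  8  9  7 16 36 54]
160 [ 7  7  8  9  8  7  5  8  8  8  7  7  8  8  8 17 38 56]
165 [ 8  6  6  8  8 26 26 26 38 41 42 44 47 45 47 47 39 57]
170 [ 8  8  6  7  7 27 29 29 43 48 48 47 48 49 48 48 47 58]
175 [ 8  7  8  9  8 27 29 29 44 49 48 47 46 47 47 47 47 60]
180 [  7   7   9   8   7  28  29  27 476  48  48  47  46  48  47  48  44  63]
185 [ 8  8  8  8  7  7  9  7  8 47  7  7  8  7  7 26 47 64]
190 [ 7  7 13 15 17 18 35 33 21 21  9  8  8  7  8 29 49 66]
195 [ 7  7 21 28 26 26 44 65 59 27  8  7  8  8  5 30 49 66]
200 [ 7  8 22 28 27 29 53 76 87 84  8  9  7  7 11 31 51 68]
205 [ 9  7 22 27 28 37 62 82 87 88 87  7  8  8 12 35 52 69]
210 [  7 476   7   8   8   8  70  87  88  87   8   9   8   7  14  36  55  72]
215 [ 7  8  7  6  8  8  9 88 89 88  8  6  7  8 16 37 55 73]
220 [ 9  7  8  8  7  8  7  9 87  9  8  7  7  5 19 40 57 75]
225 [ 8  8  6  8  7  8  6  8  6  7  7  8  8  8 20 40 60 78]
```

One slug is standing on end on top of another near (325,208), with its top at 88 mm. That is 3 mm over the rim and would block the lid. I'll push it over gently with the closed fingertips before closing.

Run:
```python
from h import *
p,d,P=snap('wrist');c=cloud(d,P);z=c[...,2]
m=np.zeros((384,512),bool);m[185:225,310:350]=1
m&=(z>.083)&(z<.095)
q=c[m];print(len(q),q.min(0),q.max(0),q.mean(0));print(cv2.minAreaRect((q[:,:2]*1000).astype(np.float32)))
m=np.zeros((384,512),bool);m[185:225,295:335]=1
m&=(z>.024)&(z<.031);q=c[m];print(len(q),q.min(0),q.max(0))
m=np.zeros((384,512),bool);m[160:183,300:376]=1
m&=(z>.024)&(z<.06);q=c[m];print(len(q),q.min(0),q.max(0))
# cups etc visible: nothing
```

```text
299 [ 0.52312339 -0.06641627  0.08313626] [ 0.55454162 -0.04150053  0.08975206] [ 0.53834317 -0.05415306  0.08741056]
((539.3642578125, -53.613304138183594), (20.28240203857422, 30.82485580444336), 73.98792266845703)
291 [ 0.52583442 -0.08777566  0.02412487] [ 0.55881536 -0.03394518  0.03073826]
1211 [ 0.47351239 -0.06866312  0.02404543] [0.5138734  0.0151771  0.05984344]
```

Run:
```python
from h import *
R=np.c_[[0,0,-1],[0,1,0],[1,0,0]].astype(float)
print(inverse_kinematics([.539,-.012,.2],R))
R2=np.c_[[0,0,-1],[0,-1,0],[-1,0,0]].astype(float)
print(inverse_kinematics([.539,-.012,.2],R2))
q=inverse_kinematics([.539,-.012,.2],R)
if q is None or abs(q[6])>2.4: R=R2
movep([.539,-.012,.22],R)
command_gripper(0,newtons=40)
move_l([.539,-.012,.097],feed=.12,until_force=5)
print(sense()['position'])
print(move_l([.539,-.055,.097],feed=.04,until_force=8),sense()['position'])
sleep(.2)
move_l([.539,-.02,.15],feed=.12)
movep([.47,-.16,.36],down(0,0,1))
print(sense()['time_s'])
p,d,P=snap('wrist');save(p,'h_wr');c=cloud(d,P);z=c[...,2];np.set_printoptions(linewidth=250)
for v in range(150,236,5): print(v,(z[v,290:380:5]*1000).round().astype(int))
```

```text
[ 0.36154126  0.35568729 -0.5192292   1.8959972   0.21489763  0.9446922
 -0.25751972]
[ 0.79951404  0.58241271 -1.17269335  1.87493863  0.60517485  1.10005092
  2.53279597]
[ 0.53961531 -0.01188087  0.09769956]
False [ 0.53900453 -0.05462304  0.09702293]
25.5583
150 [ 8  8  8  8  7  7  8  7  7  8  6  7  8  9  7 19 39 58]
155 [ 7  9  8  8  8  7  6  8  8  7  7  8  7  8  7 22 43 59]
160 [ 9  7  7  8  7  7  8  7  8  8  8  8  8  7  8 25 43 63]
165 [ 8  7  7  9  8 28 27 27 46 45 47 48 47 48 47 47 44 63]
170 [37 37 37 32 30 28 28 28 48 48 47 47 47 48 47 47 46 63]
175 [37 38 37 39 37 30 28 27 48 48 47 46 47 48 47 47 49 66]
180 [36 38 37 37 38 29 29 28 47 48 47 47 49 47 47 47 52 69]
185 [ 8  9  7  6  8  7  7  8  7  7  9  7  8  8 11 33 52 69]
190 [  8   7 477  21  24  24  23  24  26  25   7   7   8   9  15  35  53  71]
195 [ 7  8 27 27 27 27 28 28 27 27  7  8  9  7 15 37 56 73]
200 [ 7  8 28 29 29 26 26 28 28 27  7  8  9  8 17 38 57 75]
205 [ 6  9 28 27 27 28 27 28 29 26  8  7  8  8 20 40 60 77]
210 [ 7  7  7  8  7  6  9  8  7  8  7  8  8  8 21 43 61 78]
215 [ 6  9  7  8  8  8  8  9  8  6  8  7  9  7 24 44 62 80]
220 [ 7  8  8  7  7  8  8  7  8  7 10  8  7  9 26 46 64 81]
225 [ 7  6  7  8  8  8  7  8  7  7  7  7  9  8 27 48 66 81]
230 [24 24 24 24 24 24 25 25 24 27 26 25 26 26 27 50 67 84]
235 [43 43 44 44 46 44 43 44 44 46 46 45 46 46 46 49 70 85]
```

View pics/h_wr.png

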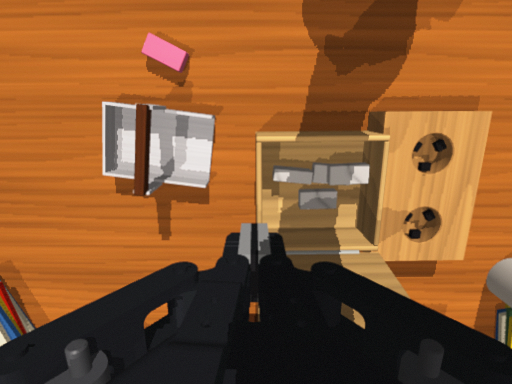

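The well now holds all the slugs below 50 mm, with four faces visible at (293,176), (320,173), (345,173) and (318,198). Now I'll close the lid by following its arc slowly.

```bash
cat > lid.py <<'E'
from h import *
R=np.c_[[0,0,-1],[1,0,0],[0,-1,0]].astype(float)  # y=+x? check right-handed
if np.linalg.det(R)<0: R[:,2]*=-1
H=np.array([.602,.085]);w=.011
def tcpat(a,r=.15,clr=0):
    u=np.array([-np.cos(a),np.sin(a)]);n=np.array([np.sin(a),np.cos(a)])
    c=H+r*u+(.010+clr)*n
    return np.array([c[0]+w,-.07,c[1]+.025])
E
python3 - <<'E'
from lid import *
A=np.r_[np.linspace(1.85,.1,12)]
for RR in (R,np.c_[R[:,0],-R[:,1],-R[:,2]]):
    print([None if (q:=inverse_kinematics(tcpat(a),RR)) is None else q.round(2)[[0,4,6]] for a in (1.9,1.2,.6,0)])
a=tcpat(1.85,.14,.02);print(a)
movep([a[0],-.07,.42],R);move_l(a,feed=.15,until_force=8)
print(sense()['time_s'],sense()['position'])
p,d,P=snap('side');save(p,'i_side',(150,90,350,384),2)
E
```

```text
[array([ 0.16,  0.09, -1.6 ]), array([-0.75, -0.49, -1.03]), array([-0.82, -0.46, -1.02]), array([-0.78, -0.69, -0.79])]
[array([0.62, 0.52, 1.21]), array([0.71, 0.37, 1.29]), array([0.76, 0.33, 1.31]), array([0.7 , 0.44, 1.21])]
[ 0.68042089 -0.07        0.23631082]
29.7583 [ 0.68104903 -0.06997488  0.23749055]
```

View pics/i_side.png

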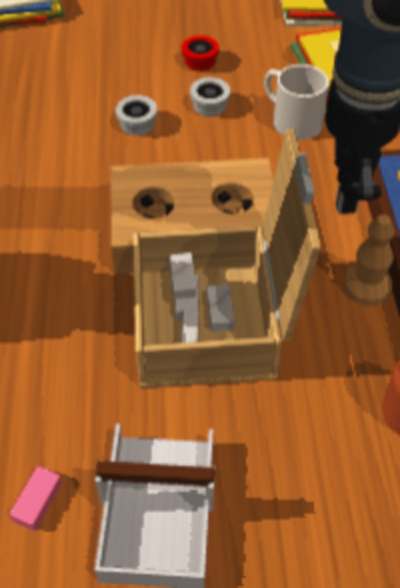

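The fingertips are on the outer side of the lid, clear of the figure at (370,260). I'll push along the arc.

Run:
```python
from lid import *
for a in np.r_[np.linspace(1.75,.05,16)]:
    r=move_l(tcpat(a,.15),R,feed=.08,until_force=15)
    s=sense();print(round(a,2),r,np.round(s['wrist_force'],1),round(s['time_s'],2))
    if r: break
else:
    e=tcpat(0,.15)+[0,0,-.003]
    print(move_l(e,R,feed=.02,until_force=8),sense()['position'])
    move_l(e+[0,0,.12],R,feed=.15)
p,d,P=snap('side');save(p,'j_side',(150,90,350,384),2)
```

```text
1.75 False [ 0.2 -0.1  0.8] 30.42
1.64 False [-0.3  0.  -0.3] 30.78
1.52 False [0.1 1.1 0.3] 31.15
1.41 False [-0.7  0.1  0.2] 31.52
1.3 False [0.3 0.4 0.3] 31.88
1.18 False [ 0.2 -0.5 -1.1] 32.25
1.07 False [-0.2 -0.8  1.3] 32.62
0.96 False [-0.3  0.1 -0.1] 32.98
0.84 False [ 0.8 -0.1  0.4] 33.35
0.73 False [-0.2 -1.   0.7] 33.72
0.62 False [-0.4  0.6 -0.4] 34.08
0.5 False [-0.1  0.2  0.4] 34.45
0.39 False [ 0.4 -0.3 -0.3] 34.82
0.28 False [ 0.9 -0.7  0.3] 35.18
0.16 False [ 1.3 -0.1  0.6] 35.55
0.05 False [ 0.4 -0.5  0.6] 35.92
True [ 0.46374282 -0.07003397  0.12050328]
```

View pics/j_side.png

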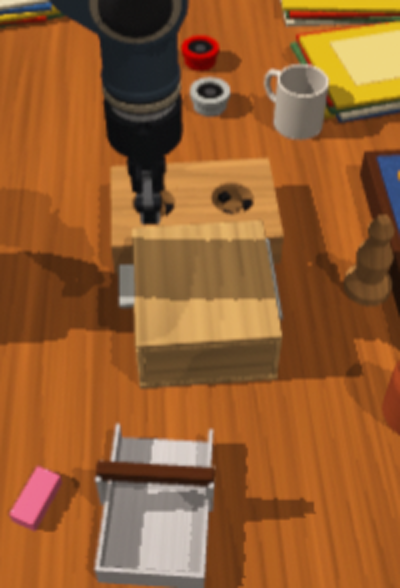

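The lid is shut flat on the rim; contact came at tip z ≈ 0.0955, against 0.095 nominal. Next I'll measure the bores and cups with the wrist camera hovering straight above each, at the same stand-off so that calibration bias cancels.

Run:
```python
from h import *
import pickle
R=down(0,0,1)
print(inverse_kinematics([.57,.36,.2],R),inverse_kinematics([.463,.095,.2],R),inverse_kinematics([.44,.324,.2],R))
R=down(0,0,-1)
print(inverse_kinematics([.57,.36,.2],R),inverse_kinematics([.463,.095,.2],R),inverse_kinematics([.44,.324,.2],R))
command_gripper(.085)
out={}
for n,xy,z in (('bore0',(.462,.095),.06),('bore1',(.572,.095),.06),('cupA',(.5615,.3622),.035),('cupB',(.44,.3242),.035)):
    movep([*xy,z+.16],R); sleep(.25)
    p,d,P=snap('wrist');save(p,'k_'+n);out[n]=(p,d,P,xy,z);print(n,sense()['time_s'],proj([*xy,z],P))
pickle.dump(out,open('k.pkl','wb'))
im=np.vstack([np.hstack([out[a][0],out[b][0]]) for a,b in(('bore0','bore1'),('cupA','cupB'))])
cv2.imwrite('pics/k.png',cv2.resize(im[:,:,::-1],(800,600)))
```

```text
[ 0.07093619  0.82199602 -1.18180633  1.55152971  0.77938277  1.30296655
  0.35713778] [ 0.64510701  0.43653683 -1.16507587  2.01732691  0.48049161  0.99815681
  0.8124792 ] [ 0.13499486  0.59708537 -1.17337754  1.85873035  0.61677545  1.11131066
  0.30001926]
[-0.27542472  0.56961257 -0.51887214  1.57247181  0.30778107  1.08180896
 -2.44269653] [ 0.08986407  0.23593633 -0.43906692  2.04190678  0.12828219  0.88945583
 -1.99035081] [-0.23337606  0.38360232 -0.60391435  1.87629468  0.26225815  0.96099023
 -2.52585836]
bore0 39.1167 [[251.976904   180.23985551]]
bore1 39.9333 [[253.45672996 179.02651464]]
cupA 41.275 [[251.57227164 180.90102755]]
cupB 42.15 [[253.71280984 180.92616824]]
```

View pics/k.png

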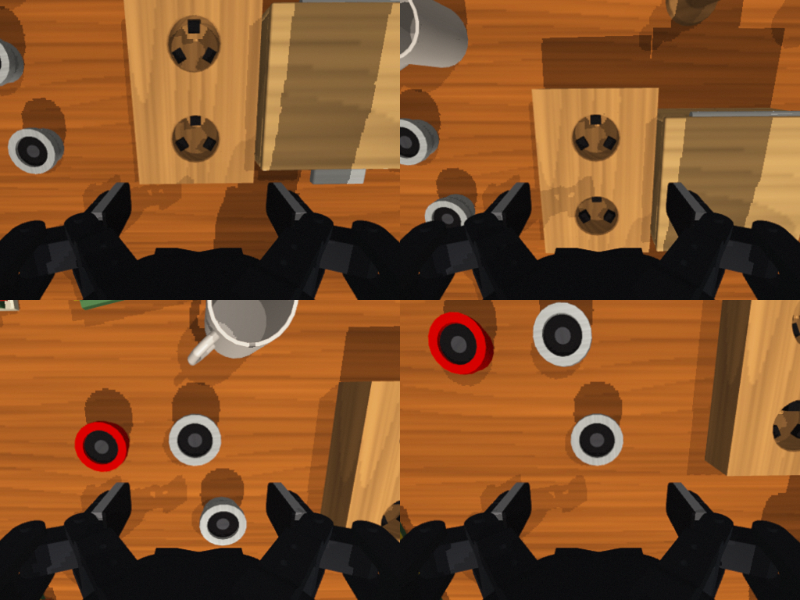

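Run:
```python
import pickle,cv2,numpy as np
o=pickle.load(open('k.pkl','rb'))
im=[cv2.resize(o[n][0][130:230,200:305],None,fx=3.8,fy=3,interpolation=cv2.INTER_CUBIC) for n in('bore0','bore1','cupA','cupB')]
im=[cv2.resize(o[n][0][130:230,202:302],(300,300),interpolation=cv2.INTER_CUBIC) for n in o]
cv2.imwrite('pics/k2.png',np.vstack([np.hstack(im[:2]),np.hstack(im[2:])])[:,:,::-1])
```

```text
(no output)
```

View pics/k2.png

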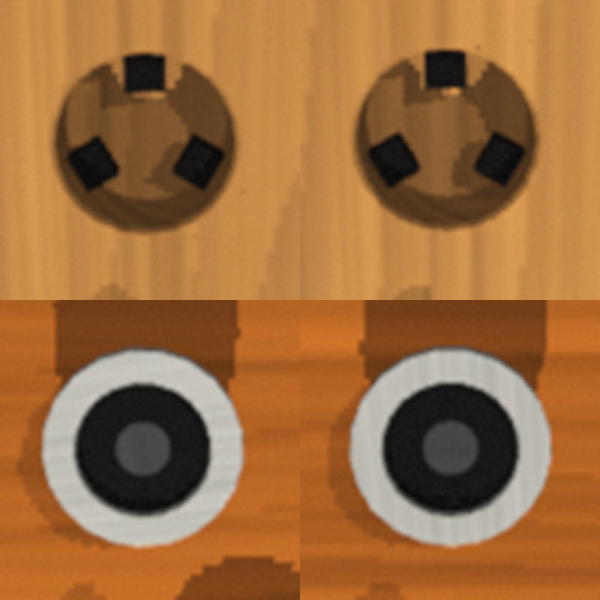

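```bash
cat >> h.py <<'E'
def maskbore(p): 
    g=cv2.GaussianBlur(cv2.cvtColor(p,cv2.COLOR_RGB2GRAY),(3,3),0).astype(float);return g
def ringcirc(p,uv,kind,r0):
    """radial search of the outermost edge along rays from uv, robust circle fit (pixels)"""
    from scipy.ndimage import map_coordinates
    from scipy.optimize import least_squares
    f=p.astype(float)
    f=f.min(2) if kind=='cup' else f.mean(2)
    c=np.array(uv,float)
    for it in range(3):
        th=np.linspace(0,2*np.pi,120,endpoint=False);rr=np.arange(r0-6,r0+6,.25)
        X=c[0]+np.outer(np.cos(th),rr);Y=c[1]+np.outer(np.sin(th),rr)
        I=map_coordinates(f,[Y,X],order=1);I=cv2.GaussianBlur(I,(5,1),0)
        G=np.diff(I,axis=1)*( -1 if kind=='cup' else 1)
        k=G.argmax(1);ok=G.max(1)>(8 if kind=='cup' else 3)
        pts=np.c_[X[np.arange(120),k],Y[np.arange(120),k]][ok]+np.c_[np.cos(th),np.sin(th)][ok]*.125
        s=least_squares(lambda q:np.hypot(pts[:,0]-q[0],pts[:,1]-q[1])-q[2],[*c,r0],loss='soft_l1',f_scale=.3)
        c=s.x[:2]
    return s.x,ok.sum(),np.median(abs(s.fun))
E
python3 - <<'E'
from h import *
import pickle
o=pickle.load(open('k.pkl','rb'))
for n,uv in (('bore0',(250.5,177.5)),('bore1',(250.5,177)),('cupA',(249,179.5)),('cupB',(252,179.5))):
    p,d,P,xy,z=o[n];k='cup' if 'cup' in n else 'bore'
    s,m,e=ringcirc(p,uv,k,33.3 if k=='cup' else 30)
    print(n,s.round(2),m,e.round(2),onplane(s[:2],P,z).round(4),onplane([s[:2]+[s[2],0]],P,z).round(4)[0,1]-onplane([s[:2]-[s[2],0]],P,z).round(4)[0,1])
E
```

```text
bore0 [249.87 177.49  30.17] 117 0.23 [[0.4648 0.097  0.06  ]] -0.058700000000000016
bore1 [250.16 176.18  30.14] 119 0.24 [[0.5748 0.0982 0.06  ]] -0.0586
cupA [249.06 179.01  33.18] 120 0.26 [[0.5634 0.3646 0.035 ]] -0.06470000000000004
cupB [251.68 178.78  33.23] 120 0.25 [[0.4421 0.3262 0.035 ]] -0.06469999999999998
```

The fits are consistent: the bores come out exactly 110 mm apart. To remove the camera-to-tool bias, I'll measure bore0 and cup B again with the wrist turned by 180°.

Run:
```python
from h import *
R=down(0,0,1)
for n,xy,z in (('cupB',(.441,.325),.035),('cupA',(.5625,.363),.035),('bore1',(.5735,.0965),.06),('bore0',(.4635,.0965),.06)):
    movep([*xy,z+.16],R); sleep(.25)
    p,d,P=snap('wrist');save(p,'l_'+n)
    k='cup' if 'cup' in n else 'bore'
    s,m,e=ringcirc(p,proj([*xy,z],P)[0],k,33.3 if k=='cup' else 30)
    print(n,s.round(2),m,e.round(2),onplane(s[:2],P,z).round(4),sense()['time_s'],np.linalg.det(R))
```

```text
cupB [255.58 178.51  33.36] 120 0.17 [[0.4396 0.3262 0.035 ]] 44.8083 1.0
cupA [256.07 178.86  33.3 ] 120 0.13 [[0.5608 0.3646 0.035 ]] 45.6833 1.0
bore1 [254.32 179.16  29.84] 120 0.27 [[0.5726 0.098  0.06  ]] 47.025 1.0
bore0 [254.38 177.96  29.9 ] 120 0.24 [[0.4626 0.0969 0.06  ]] 47.8417 1.0
```

Averaging the two views gives cup B (0.4409, 0.3262), cup A (0.5621, 0.3646), bore0 (0.4637, 0.0970) and bore1 (0.5737, 0.0981). I'll pick up cup B and set it in bore0.

Run:
```python
from h import *
R=down(0,0,1);c=np.array([.4409,.3262]);b=np.array([.4637,.0970])
movep([*c,.15],R);command_gripper(.085)
print(move_l([*c,.038],R,feed=.1,until_force=8))
command_gripper(.0,newtons=40)
s=sense();print('gap',s['finger_gap'],s['position'],s['time_s'])
move_l([*c,.16],R,feed=.12)
move_l([*b,.16],R,feed=.2)
sleep(.2);s=sense();print('gap',s['finger_gap'],s['position'],s['wrist_force'])
p,d,P=snap('side');save(p,'m_side',(150,90,350,384),2)
p,d,P=snap('wrist');save(p,'m_wr')
```

```text
False
gap 0.06491817138963053 [0.44124249 0.32663627 0.03909079] 50.6
gap 0.0649359049743413 [0.46355643 0.09798559 0.16011662] [-0.23611953  0.01573862 -3.26253089]
```

View pics/m_side.png

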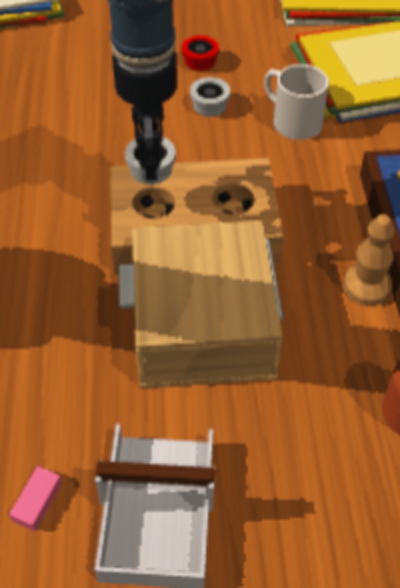

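View pics/m_wr.png

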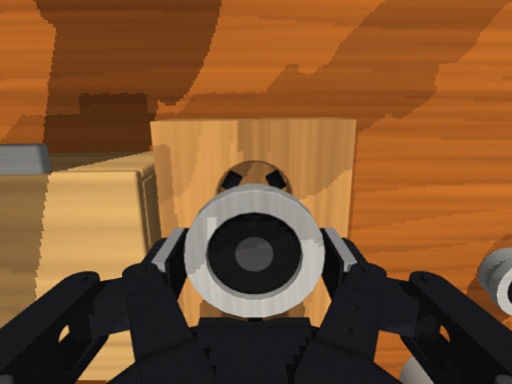

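Cup B is held level. Now I'll lower it into bore0, watching the force.

Run:
```python
from h import *
b=np.array([.4637,.0970]);R=down(0,0,1)
for i in range(3): print(sense()['position'])
move_l([*b,.104],R,feed=.1); sleep(.2); print(sense()['position'])
r=move_l([*b,.0865],R,feed=.03,until_force=5)
s=sense();print(r,s['position'],s['wrist_force'],s['ft_torque'],s['time_s'])
```

```text
[0.46360263 0.09762886 0.16006191]
[0.46360263 0.09762886 0.16006191]
[0.46360263 0.09762886 0.16006191]
[0.46413202 0.09710451 0.10457498]
True [0.46356763 0.09688554 0.08706075] [-0.00493635 -0.26009515  4.63548534] [-0.07368331  0.13411789 -0.01574033] 54.8333
```

Run:
```python
from h import *
b=np.array([.4637,.0970]);R=down(0,0,1)
command_gripper(.085)
move_l([*b,.24],R,feed=.15); sleep(.2)
p,d,P=snap('wrist');save(p,'n_wr',(200,120,310,230),5)
for z in(.083,):
    uv=proj([*b,z],P)[0];s,m,e=ringcirc(p,uv,'cup',33.5);print(s,m,e,onplane(s[:2],P,z))
c=cloud(d,P);v,u=np.mgrid[:384,:512];rr=np.hypot(u-s[0],v-s[1]);k=(rr<s[2]-2)&(rr>s[2]*.78)
q=c[k];q=q[abs(q[:,2]-.083)<.01];A=np.c_[q[:,:2]-q[:,:2].mean(0),np.ones(len(q))];print(np.linalg.lstsq(A,q[:,2],rcond=None)[0],len(q),sense()['time_s'])
```

```text
[253.73597457 179.64336926  33.58776771] 120 0.2177479253731356 [[0.46202142 0.09631012 0.083     ]]
[-0.00017075 -0.0017254   0.08259104] 978 56.6
```

View pics/n_wr.png

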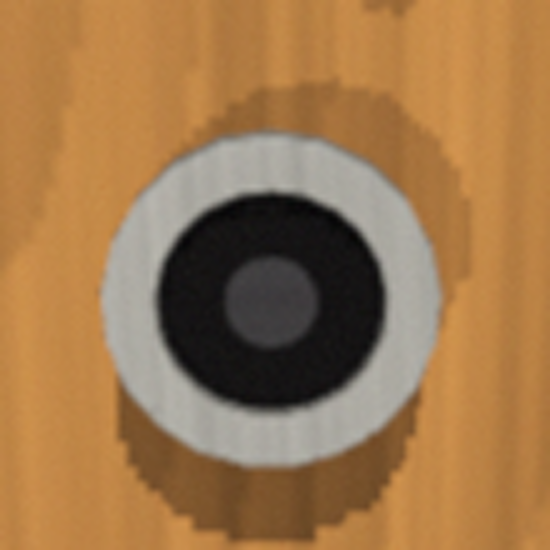

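Cup B sits level on its pads, with its rim at 82.6 mm and tilt about 0.002. Next is cup A into bore1.

Run:
```python
from h import *
R=down(0,0,1);c=np.array([.5621,.3646]);b=np.array([.5737,.0981])
movep([*c,.16],R)
print(move_l([*c,.038],R,feed=.1,until_force=8))
command_gripper(.0,newtons=40)
s=sense();print('gap',s['finger_gap'],s['position'])
move_l([*c,.18],R,feed=.12)
move_l([*b,.18],R,feed=.2)
move_l([*b,.104],R,feed=.1); sleep(.2); print(sense()['position'],sense()['wrist_force'])
r=move_l([*b,.0865],R,feed=.03,until_force=5)
s=sense();print(r,s['position'],s['wrist_force'],s['time_s'])
if s['position'][2]<.089:
    command_gripper(.085)
    move_l([*b,.24],R,feed=.15); sleep(.2)
    p,d,P=snap('wrist');save(p,'o_wr')
    uv=proj([*b,.083],P)[0];s,m,e=ringcirc(p,uv,'cup',33.5);print(s,m,e,onplane(s[:2],P,.083))
    c=cloud(d,P);v,u=np.mgrid[:384,:512];rr=np.hypot(u-s[0],v-s[1]);k=(rr<s[2]-2)&(rr>s[2]*.78)
    q=c[k];q=q[abs(q[:,2]-.083)<.01];A=np.c_[q[:,:2]-q[:,:2].mean(0),np.ones(len(q))];print(np.linalg.lstsq(A,q[:,2],rcond=None)[0],len(q),sense()['time_s'])
```

```text
False
gap 0.0649338638583654 [0.56244971 0.36514133 0.03937838]
[0.57408449 0.09819062 0.10469316] [-0.52275257  0.10101896 -3.53150958]
True [0.57363189 0.09798416 0.08731461] [-1.14945431 -0.42398771  5.579727  ] 63.9
[253.8256011  179.81517603  33.63291201] 120 0.2452311234164668 [[0.57211228 0.09741695 0.083     ]]
[-0.00105083  0.00163098  0.08258249] 976 65.6667
```

View pics/o_wr.png

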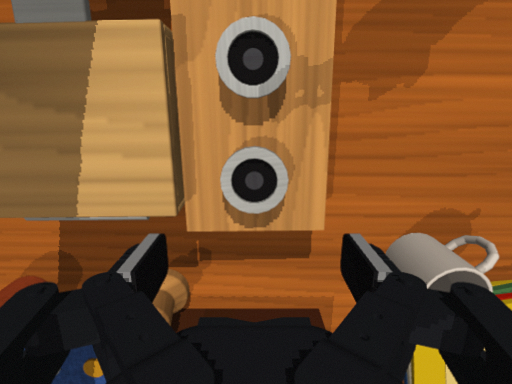

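Both cups are on their pads and level. Now the tapping: closed fingertips above each pad direction in turn, about 2 mm per round. I'll try the first round on bore1 and check the tilt.

```bash
cat > tap.py <<'E'
from h import *
R=down(0,0,1);B={0:np.array([.4637,.0970]),1:np.array([.5737,.0981])}
def tap(b,th,h,r=.034,F=45):
    x=b[0]+r*np.cos(th);y=b[1]+r*np.sin(th)
    move_l([x,y,h+.025+.007],R,feed=.12)
    hit=move_l([x,y,h+.025],R,feed=.03,until_force=F)
    s=sense();f=s['wrist_force'][2];z=s['position'][2]-.025
    move_l([x,y,z+.025+.007],R,feed=.12)
    return hit,round(float(f),1),round(float(z)*1000,1)
def rnd(b,h,order=(0,2,4)):
    o=[tap(b,.01+k*np.pi/3,h) for k in order]
    print(round(h*1000,1),o,round(sense()['time_s'],1),flush=True)
def check(b,z0,name):
    move_l([*(b),z0+.16],R,feed=.2);sleep(.15)
    p,d,P=snap('wrist');save(p,name)
    uv=proj([*b,z0],P)[0];s,m,e=ringcirc(p,uv,'cup',33.5)
    c=cloud(d,P);v,u=np.mgrid[:384,:512];rr=np.hypot(u-s[0],v-s[1]);k=(rr<s[2]-2)&(rr>s[2]*.78)
    q=c[k];q=q[abs(q[:,2]-z0)<.012];A=np.c_[q[:,:2]-q[:,:2].mean(0),np.ones(len(q))];L=np.linalg.lstsq(A,q[:,2],rcond=None)[0]
    print('rim z',L[2].round(4),'tilt',L[:2].round(4),'n',len(q),'xy',onplane(s[:2],P,z0)[0,:2].round(4),'e',e.round(2),round(sense()['time_s'],1))
E
python3 - <<'E'
from tap import *
b=B[1]
command_gripper(0,newtons=60)
rnd(b,.0810)
check(b,.082,'p1')
E
```

```text
81.0 [(False, 5.0, 82.2), (False, 4.7, 81.4), (False, 5.8, 81.3)] 70.9
rim z 0.0815 tilt [0.0244 0.0055] n 960 xy [0.5715 0.0973] e 0.16 71.9
```

View pics/p1.png

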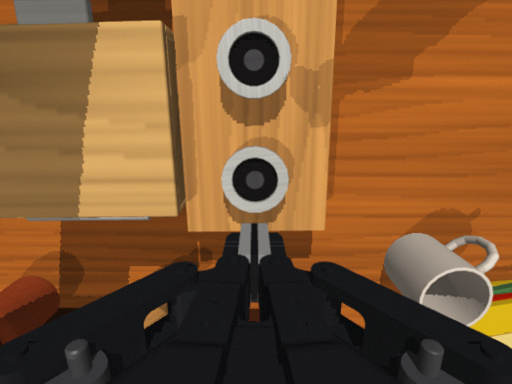

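Run:
```python
from tap import *
b=B[1]
rnd(b,.079);rnd(b,.077)
check(b,.078,'p2')
```

```text
79.0 [(False, 5.6, 80.8), (False, 5.5, 79.6), (False, 8.2, 79.6)] 76.3
77.0 [(False, 5.1, 78.5), (False, 5.9, 77.7), (False, 8.4, 77.4)] 80.2
rim z 0.0778 tilt [0.0304 0.0072] n 969 xy [0.5715 0.0973] e 0.13 81.2
```

Run:
```python
from tap import *
b=B[1]
def r2(h):
    o=[tap(b,.01,h-.0012),tap(b,.01+2*np.pi/3,h),tap(b,.01+4*np.pi/3,h)]
    print(h,o,round(sense()['time_s'],1))
r2(.075);r2(.073);r2(.071)
check(b,.072,'p3')
```

```text
0.075 [(False, 6.2, 76.3), (False, 6.4, 75.6), (False, 8.2, 75.3)] 85.7
0.073 [(False, 7.0, 73.7), (False, 6.9, 73.6), (False, 6.6, 73.2)] 89.5
0.071 [(False, 6.0, 71.6), (False, 6.3, 71.7), (False, 6.2, 71.2)] 93.3
rim z 0.0714 tilt [0.0077 0.0107] n 952 xy [0.5721 0.0972] e 0.21 94.3
```

Run:
```python
from tap import *
b=B[1]
print([tap(b,.01+k*np.pi/3,.0685,F=22) for k in (0,2,4)])
check(b,.071,'p4')
```

```text
[(False, 11.1, 71.0), (True, 7.5, 71.1), (True, 8.5, 71.1)]
rim z 0.0707 tilt [0.0057 0.0008] n 964 xy [0.5724 0.0975] e 0.24 99.6
```

Cup A is home: the rim dropped 11.9 mm of 12, with tilt 0.006. Same procedure for bore0.

Run:
```python
from tap import *
b=B[0]
move_l([*b,.231],R,feed=.2)
def r2(h):
    o=[tap(b,.01,h-.0010),tap(b,.01+2*np.pi/3,h),tap(b,.01+4*np.pi/3,h)]
    print(h,o,round(sense()['time_s'],1),flush=True)
r2(.081);r2(.079)
check(b,.080,'q1')
```

```text
0.081 [(False, 5.0, 81.4), (False, 6.2, 81.3), (False, 6.2, 80.9)] 104.6
0.079 [(False, 6.5, 79.2), (False, 6.8, 79.4), (False, 6.3, 78.9)] 108.5
rim z 0.079 tilt [0.0103 0.011 ] n 950 xy [0.4617 0.096 ] e 0.17 109.5
```

Run:
```python
from tap import *
b=B[0]
def r2(h):
    o=[tap(b,.01,h-.0010),tap(b,.01+2*np.pi/3,h),tap(b,.01+4*np.pi/3,h)]
    print(h,o,round(sense()['time_s'],1),flush=True)
r2(.077);r2(.075);r2(.073);r2(.071)
print([tap(b,.01+k*np.pi/3,.0685,F=22) for k in (0,2,4)])
check(b,.071,'q2')
```

```text
0.077 [(False, 6.5, 77.6), (False, 6.6, 77.4), (False, 7.3, 77.0)] 113.9
0.075 [(False, 6.8, 75.3), (False, 6.7, 75.4), (False, 6.2, 74.9)] 117.8
0.073 [(False, 5.8, 73.2), (False, 6.5, 73.4), (False, 6.4, 72.9)] 121.6
0.071 [(False, 7.1, 71.3), (False, 8.3, 71.5), (False, 7.2, 71.1)] 125.4
[(True, 9.7, 71.0), (True, 8.3, 71.0), (True, 10.5, 71.0)]
rim z 0.0707 tilt [0.0015 0.0012] n 955 xy [0.4623 0.0962] e 0.22 129.9
```

Both cups are home. I'll retreat and do a last check of the tray, lid, cups and ornaments.

Run:
```python
from tap import *
move_l([.4637,.097,.30],R,feed=.2)
movep([.32,.42,.36],R)
p,d,P=snap('side');save(p,'z_side',(150,60,400,384),1.8)
c=cloud(d,P)
pt,dt,Pt=snap('top');save(pt,'z_top',(120,110,400,280),2.8)
import pickle
D=pickle.load(open('d0.pkl','rb'))
m=(abs(c[...,0]-.517)<.07)&(abs(c[...,1]+.07)<.075)&(c[...,2]>.05)
q=c[m];A=np.c_[q[:,:2]-q[:,:2].mean(0),np.ones(len(q))];print('lid plane',np.linalg.lstsq(A,q[:,2],rcond=None)[0])
m=(abs(c[...,0]-.4545)<.06)&(abs(c[...,1]+.308)<.02)&(c[...,2]>.07)
print('bar z',np.median(c[m][:,2]),c[m].mean(0))
print(sense()['time_s'],sense()['wrist_force'])
```

```text
lid plane [0.0009868  0.01266848 0.09505158]
bar z 0.09749500754386053 [ 0.45512434 -0.31232368  0.094759  ]
131.8083 [-0.55432483  0.2678836   0.53983312]
```

View pics/z_side.png

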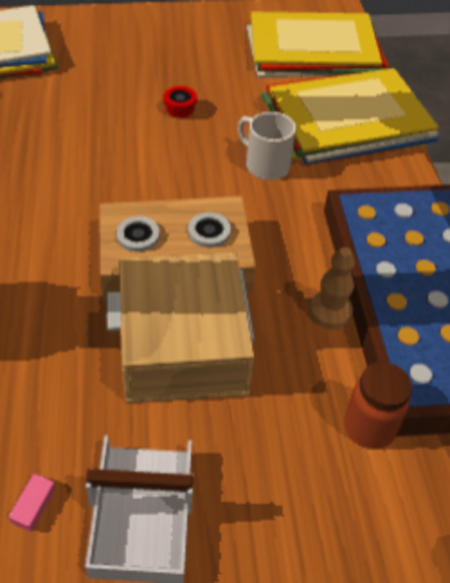

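View pics/z_top.png

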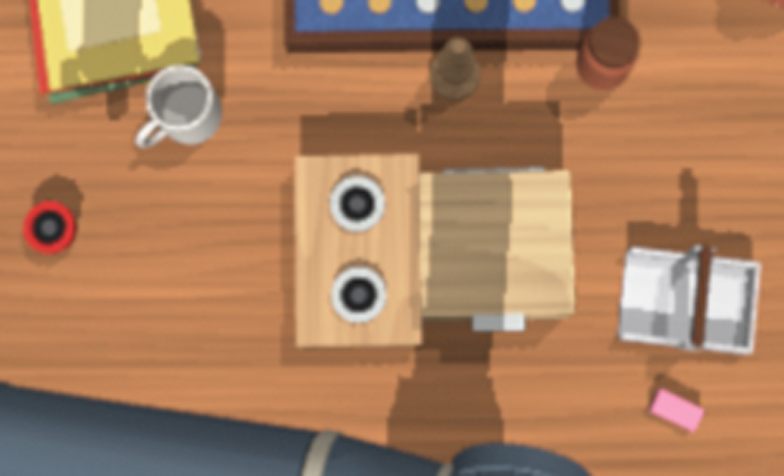

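Everything is in place. Both cups are flush, the lid is flat with its slope about x at 0.001 rad, and the tray is upright and empty. The mug, figure and jar sit at the same pixels as at the start. I'll hand it in.

```bash
python3 -c "
from rig import *
print(finish_job(), sense()['time_s'])"
```

```text
the job is handed in; nothing more can be done
the job is handed in; nothing more can be done
```

The job was handed in at about 132 s of the 210 s allowed. No verdict was reported, so the results below are from my own last checks.

- **Ballast:** I tipped all four stones into the well and stood the tray back on the table. One stone landed on end, 3 mm above the rim, so I pushed it over with closed fingers before closing the lid; after that every stone lay below 50 mm.
- **Lid:** I closed it slowly along its arc. It is flat on the rim: outer face at 95.05 mm (95 expected) and slope in the closing direction 0.001 rad.
- **Cups:** I tapped both in around the rim, about 2 mm per round. Cup A is in bore1 and cup B in bore0. Each rim dropped 11.9 mm of 12, and the final tilts are 0.006 and 0.002 rad. The highest tilt seen at any check was 0.03 rad.
- **Tray:** It stands upright, empty, at its original spot. I saw no sign of the knock mentioned in the task.
- **Other objects:** In the final pictures the mug, jar, figure, red cup and pink block are where they started.

**Disagreements:** The wrist camera reads about 1 mm off, depending on which way the wrist is turned. I averaged opposite views for the cup and bore positions; both cups entered without jamming. The side camera also shows a 0.013 rad slope of the lid along the hinge, which I took as calibration error.

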